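Set the polisher's speed selector to six clicks and start it

TASK

On the polishing machine's control station, push the pointer of the speed selector round clockwise with a fingertip, gently and without gripping it, click by click until it rests on the sixth mark after the off dot. Then press the flat start button (not the mushroom stop) fully down with a fingertip and let it come back up. Do not shove or lift the station, and leave the shears and the oil bottle where they are.

Things in the scene. Friction and masses are not known exactly. Their poses are not given: they have to be found in the camera images.
- station: Grey steel control box standing loose on the bench, 180 (x) by 260 (y) by 60 mm high, about 2.5 kg. Origin: centre of its underside, z up; x points away from the operator (the robot is on its -x side), y to the operator's left. The flat top carries the speed selector towards +y and two push-buttons towards -y.
- selector_axis (a point): Point on the selector's vertical axis, level with the box top; at (0, 55, 60) mm in the station frame, fixed to it. The scale is printed on the box top 67 mm from here: a round black dot for off, 120 degrees anticlockwise (from above) of the station's +x, then eight ticks, one every 30 degrees clockwise.
- selector_tip (a point): Outer end of the pointer, on its centre line and top edge, 56 mm from the axis, 35 mm above the box top. The pointer is a black upright bar, white line on top, flat sides 12 mm apart, 34 mm tall, reaching from 18 mm behind the axis to 56 mm ahead. Its foot is a disc of 26 mm radius, 8 mm thick; beyond it the box top is clear to 75 mm from the axis.
- selector (a joint): Selector angle, rad: 0 on the off dot, growing clockwise from above, 0.5236 (30 degrees) a click, end stop at 4.19 (eighth tick). Sixth tick: 3.1416. Starts at rest on mark 0, 1, 2 or 3. A sprung click-stop: leaving a mark takes about 0.14 N m (3 N at 45 mm from the axis); past half-way it snaps ahead of the finger to the next mark and stays.
- start_button_top (a point): Centre of the top of the start button: a flat black cap of 30 mm diameter in a steel collar of 46 mm diameter, at (45, -85) mm in the station frame; the cap's top is 82 mm above the bench when up, 10 mm above the collar.
- start_button (a joint): Travel of the start button in m: 0 up, 0.006 fully down. Springs back when released; fully down takes about 5 N.
- stop_button_top (a point): Centre of the top of the stop button, to be left alone: a black mushroom head of 40 mm diameter, 96 mm above the bench, at (-45, -85) mm in the station frame.
- stop_button (a joint): Travel of the stop button in m: 0 up, 0.006 fully down.
- shears_a: Loose hand shears with orange loop handles, 200 mm long, 100 mm wide and 13 mm high, lying flat on the bench at the station's -y side; bystander. Origin under the pivot, x along the blades.
- shears_b: A second pair of the same shears, lying flat on the bench at the station's +y side; bystander.
- oil: Small oil bottle, 44 mm diameter, 110 mm high, standing on the bench near the station's far +y corner; bystander. Origin at the centre of its underside.

How it is judged:
By the outcome, as a careful person would: the job done as asked, in the order asked, and still so for the second after the job is handed in, with the robot touching nothing.
It also fails if it takes over 64 s, if anything falls off the work surface, if the arm or the gripper's body presses on something with over 40 N, if the wrist force passes 120 N, or if a joint passes its speed limit or range.

ROBOT

A 6-joint arm with a two-finger parallel gripper is mounted at the origin on the work surface. World frame = base frame: x ahead of the robot, y to its left, z up, the work surface at z = 0. Lengths are in m, angles in rad, forces in N, time in s.
With the tool pointing down it reaches from about 0.35 to 0.975 m from the base axis. Payload 17.4 kg.
Tool frame: the origin (TCP) lies between the finger pads; the fingertips stand 19 mm ahead of it and the grasp point (between the pads) is the TCP (finger_overhang is the distance from the TCP to the fingertips, in m); z points along the fingers, y is the line along which they close (so a half turn about z gives the same grasp; the last joint's range is limited). The gripper opens to 85 mm and grips with 20 to 120 N. Pads are 22 mm wide; open, the fingers measure 114 mm over their backs; the gripper's body (76 mm by 85 mm) begins 54 mm behind the grasp point. The pads swing forward as they close: fully open they stand 13 mm farther back than shut.
Start: joints at [1.232, 0.116, 1.442, -0, 1.584, -0.038], TCP at [0.2, 0.645, 0.212] pointing down, gripper open.
Joint ranges: [-2.83, 2.83], [-0.83, 2.19], [0.07, 2.5], [-1.14, 4.28], [0.01, 3], [-2.97, 2.97]. Speed limits (rad/s): [1.89, 1.89, 2.22, 3.14, 3.14, 3.14].

INTERFACE

Orientations are given as a unit quaternion [w, x, y, z].
In Python, from bench import observe, capture, sign_off, finger_overhang gives the robot as it stands. The module is installed in compiled form; this text tells all that it offers.
- The arm moves only by the shell command python3 -m crank 'ROWS' [OPENING]. ROWS is JSON, a list of rows, each an object with "slide": the shift along the tool's x, y, z in m, a list of three; "spin": the turn about the tool's z in degrees. A call has 1 to 12 rows; each row is the pose to reach, as a shift and turn from the pose commanded when the call began, along the tool's axes at that moment; what a row does not reach only later rows make up. A row lasts 1/10 s, in which the tool goes at most 50 mm and 8.59 degrees, less where a joint would pass 70% of its speed; a pose out of reach is approached as far as the arm can. A call with a gripper value outside its range is refused whole. OPENING is the opening, from -1 (shut) to 1 (fully open), so that 0 is half open, set as the call begins (- or left out, the last holds). The fingers move at their own pace and stop on an object; the grip force is fixed at half the most. Time passes only in rows, so rows that repeat a pose let the fingers close. It gives the time, the measured TCP pose, the force, the opening and the grip force at its end, in the units of the state.
- observe(): the state, without advancing time (a new reading comes with each control period).
- capture(name): name is "scene" or "top" or "wrist"; returns a dict with "pixels" (384x512x3 uint8, blue, green, red), "fx", "fy", "cx", "cy" (pixels), "R" (3x3) and "t" (3): a world point X has camera coordinates R X + t. Camera axes: x right, y down, z forward; pixel columns grow to the right and rows downward; lengths in m; the calibration is good to about 2 mm. A picture is of the moment at which its call begins. There is no depth.
- sign_off(): hands the job in; it is judged then, once.
The state is a dict: "clock": time; "qpos": joint angles; "dq": joint speeds; "joint_torque": joint torques, N m; "eef_pos": TCP position; "tcp_rot": TCP orientation; "contact_force": force on the tool from outside, world axes, zero at the start; "moment": the same for the moment, N m; "finger_gap": finger opening in m; "gripper_force": force on a finger pad.
Only numpy, scipy, OpenCV 4.12 (cv2) and the standard library are available. Lean on these libraries where they do the work, as an engineer would, in place of code of your own. Each camera call takes 0.05 s, during which the arm holds its last target. There are 200 camera calls.

## Working session

There is one attempt and no reset: what is moved stays moved. The work goes in short steps, Python scripts to look and compute and a shell command to move; the robot and the scene stay as the last step left them, time stands still between calls to the robot, and variables do not carry over. Pictures are saved under pics/ and viewed, at most 10 in all, crops included, and the job is handed in when it is done.

```bash
mkdir -p pics
python3 - <<'E'
from bench import *
import cv2,numpy as np
s=observe();print(s['clock'],s['eef_pos'],s['tcp_rot'],s['finger_gap'],finger_overhang)
for n in("scene","top"):
    c=capture(n);cv2.imwrite(f'pics/{n}0.png',c['pixels']);np.savez(f'{n}0.npz',**c)
    print(n,c['fx'],c['cx'],c['cy'],np.round(c['R'],3).tolist(),c['t'])
E
```

```text
0.0 [0.19991294 0.6444899  0.21087877] [-1.19847632e-04  1.49821750e-01  9.88712853e-01 -5.68716439e-04] 0.08533131655012045 0.019
scene 424.7397004274816 257.1249714041061 193.45304835105424 [[0.332, 0.943, 0.02], [0.593, -0.192, -0.782], [-0.733, 0.272, -0.623]] [-0.22048564 -0.28398241  1.60992026]
top 405.03427466161406 260.31108073367403 194.56529105845135 [[0.002, -1.0, -0.031], [-0.997, 0.001, -0.077], [0.077, 0.031, -0.997]] [0.0625094  0.59318603 0.88738413]
```

View pics/top0.png

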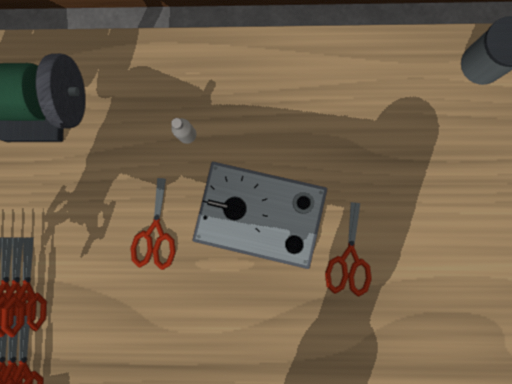

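View pics/scene0.png

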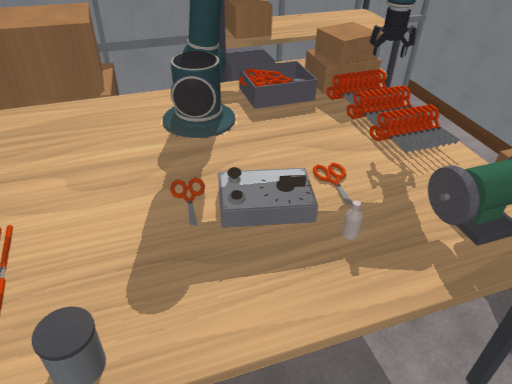

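Run:
```python
import cv2,numpy as np
a=np.load('top0.npz')['pixels'][150:280,180:340]
b=np.load('scene0.npz')['pixels'][155:240,210:330]
a=cv2.resize(a,None,fx=4.5,fy=4.5,interpolation=3);cv2.imwrite('pics/topc.png',a)
b=cv2.resize(b,None,fx=6,fy=6,interpolation=3);cv2.imwrite('pics/scenec.png',b)
```

```text
(no output)
```

View pics/topc.png

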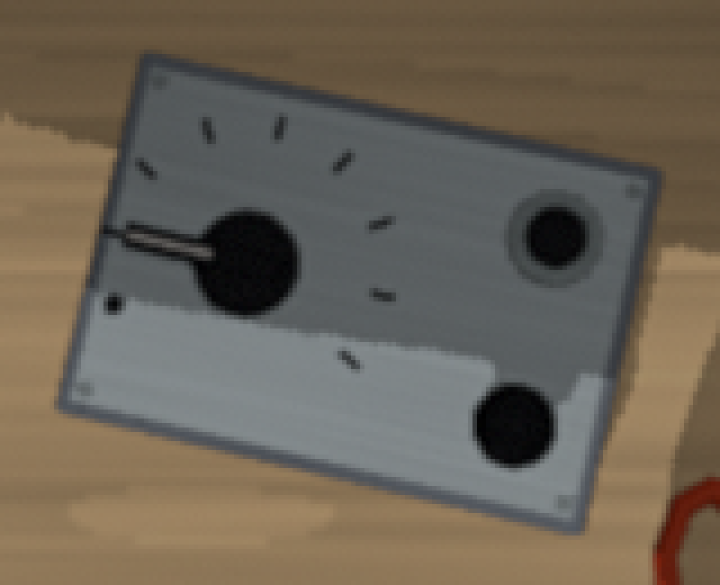

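View pics/scenec.png

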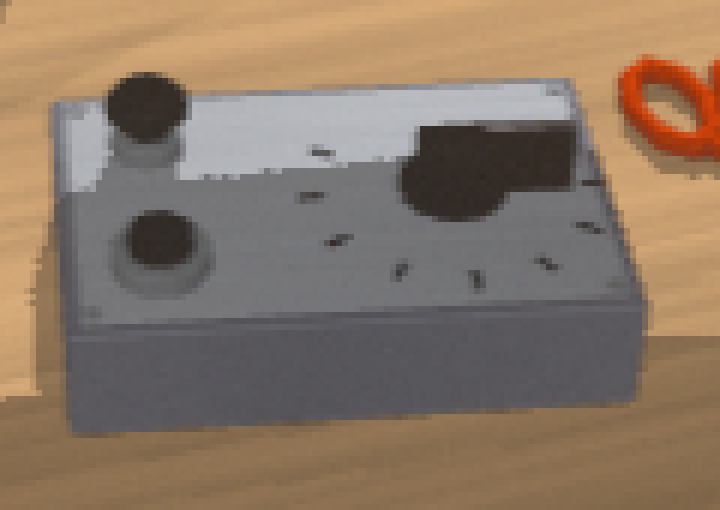

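Top crop: the off dot is at (115,303) and the ticks run clockwise from (113,232). The pointer lies on that first tick (mark 1), and the sixth tick is at (381,222). The start cap is the collared one at (556,238), and the stop is at (514,425). The scene crop agrees. Next I fit the station pose.

```bash
cat > h.py <<'E'
import numpy as np
def st(p,P):  # station mm -> world m
    x,y,z,a=p;P=np.atleast_2d(P)/1000.
    c,s=np.cos(a),np.sin(a)
    return np.c_[x+c*P[:,0]-s*P[:,1],y+s*P[:,0]+c*P[:,1],z+P[:,2]]
def proj(c,X):
    q=X@c['R'].T+c['t'];return np.c_[c['fx']*q[:,0]/q[:,2]+c['cx'],c['fy']*q[:,1]/q[:,2]+c['cy']]
E
python3 - <<'E'
from h import *
from scipy.optimize import least_squares
T=np.load('top0.npz');S=np.load('scene0.npz')
def tick(k,r=67):a=np.radians(120-30*k);return [r*np.cos(a),55+r*np.sin(a),60]
A=[[90,130,60],[90,-130,60],[-90,-130,60],[-90,130,60],[45,-85,82],[-45,-85,96]]+[tick(k) for k in(0,2,3,4,5,6,7,8)]
a=[[147,58],[660,175],[580,530],[60,407],[556,238],[514,425],[115,303],[147,168],[208,130],[280,127],[343,160],[381,222],[382,294],[349,359]]
B=[[-90,-130,60],[-90,130,60],[90,130,60],[90,-130,60],[90,-130,0],[90,130,0]]+[tick(k) for k in(2,3,4,5,6,7,8)]
b=[[55,102],[572,80],[643,300],[66,330],[72,432],[636,400],[588,227],[546,263],[475,279],[400,271],[338,240],[309,196],[320,152]]
a=(np.array(a)+.5)/4.5-.5+[180,150];b=(np.array(b)+.5)/6-.5+[210,155]
f=lambda p,w=(1,1):np.r_[w[0]*(proj(T,st(p,A))-a).ravel(),w[1]*(proj(S,st(p,B))-b).ravel()]
for w in((1,1),(1,0),(0,1)):
    r=least_squares(f,[.55,0,0,-.2],args=(w,));print(np.round(r.x,4),np.degrees(r.x[3]),np.abs(r.fun).max())
    if w==(1,1):
        p=r.x;np.save('p.npy',p)
        print(np.round(r.fun.reshape(-1,2),1).tolist())
print(st(p,[[0,55,60],[45,-85,82]]))
E
```

```text
[ 0.5484  0.0639 -0.0006 -0.231 ] -13.23666866832874 2.312986460026025
[[-1.4, -2.3], [1.3, -1.3], [0.5, 2.0], [-2.0, 0.8], [0.1, -0.4], [0.2, 0.4], [-0.3, 0.2], [-0.1, 0.1], [-0.0, 0.2], [-0.1, 0.3], [-0.0, 0.5], [-0.1, 0.3], [0.2, 0.4], [-0.1, 0.2], [-1.1, -0.9], [-0.1, -1.3], [1.3, 0.8], [-0.5, 1.2], [-0.7, 1.0], [0.0, 0.8], [-0.1, 0.1], [-0.2, 0.2], [0.0, 0.3], [-0.3, 0.2], [-0.1, 0.1], [0.1, 0.1], [0.0, 0.2]]
[ 0.5493  0.0643 -0.0162 -0.2299] -13.170991792224335 1.5359753637438018
[ 0.5351  0.07   -0.0115 -0.2356] -13.500346761028366 0.9455757916626624
[[ 0.56098367  0.11743201  0.059406  ]
 [ 0.57273179 -0.02915238  0.081406  ]]
```

```bash
cat >> h.py <<'E'
from scipy.spatial.transform import Rotation as Ro
p=np.load('p.npy')
ax=st(p,[0,55,60])[0]; ps=np.degrees(p[3])
def rel(tgt,yaw,s=None):
    "slide (mm) and spin from measured pose to tcp tgt / tool-x yaw (deg)"
    if s is None:
        from bench import observe;s=observe()
    q=s['tcp_rot'];R=Ro.from_quat([q[1],q[2],q[3],q[0]]).as_matrix()
    y0=np.degrees(np.arctan2(R[1,0],R[0,0]))
    return np.round(R.T@(np.array(tgt)-s['eef_pos'])*1000,1),round((y0-yaw+180)%360-180,1)
def push(sel,gap,z,r=45):
    "finger pose: inner face (half 11) lies gap mm behind the pointer's rear flat when selector is at sel deg"
    t=np.radians(ps+120-sel);u=np.array([np.cos(t),np.sin(t)]);v=np.array([np.sin(t),-np.cos(t)])
    xy=ax[:2]+(r*u-(17+gap)*v)/1000
    return [*xy,z],np.degrees(t)+90
E
python3 - <<'E'
from h import *
print(rel(*push(30,14,.17)),rel(*push(30,14,.097)))
E
```

```text
(array([-467. , -353.7,   41.3]), np.float64(-4.0)) (array([-467. , -353.6,  114.3]), np.float64(-4.0))
```

```bash
python3 -m crank '[{"slide":[-12,-9,0],"spin":0},{"slide":[-36,-27,0],"spin":0},{"slide":[-70,-53,0],"spin":-1},{"slide":[-105,-80,0],"spin":-1},{"slide":[-140,-106,0],"spin":-2},{"slide":[-175,-133,0],"spin":-2},{"slide":[-210,-159,0],"spin":-3},{"slide":[-245,-186,0],"spin":-3},{"slide":[-280,-212,0],"spin":-4},{"slide":[-315,-239,0],"spin":-4},{"slide":[-350,-265,0],"spin":-4},{"slide":[-380,-288,0],"spin":-4}]' -1; python3 -c "
from h import *
print(rel(*push(30,14,.17)))"
```

```text
clock: 1.3
eef_pos: [0.5504, 0.1551, 0.2115]
tcp_rot: [-0.0, 0.115, 0.993, 0.0]
contact_force: [0.2, 0.9, -0.5]
finger_gap: -0.0003
gripper_force: 0.0
(array([12. , 10.7, 41.5]), np.float64(-0.0))
```

My slides were in mm, but the interface takes metres. The speed cap limited the motion, and it stopped about 15 mm from the goal. I use metres from here on.

```bash
python3 -m crank '[{"slide":[0.006,0.005,0],"spin":0},{"slide":[0.012,0.011,0.01],"spin":0},{"slide":[0.012,0.011,0.03],"spin":0},{"slide":[0.012,0.011,0.04],"spin":0},{"slide":[0.012,0.011,0.04],"spin":0},{"slide":[0.012,0.011,0.04],"spin":0}]'
python3 - <<'E'
from h import *
from bench import *
import cv2
s=observe();print(rel(*push(30,14,.097),s),s['dq'].__class__,np.round(s['dq'],3))
out=[]
for n in('scene','wrist'):
    c=capture(n);np.savez(n+'1.npz',**c);im=c['pixels']
    if n=='scene': im=cv2.resize(im[120:250,200:340],None,fx=3,fy=3,interpolation=3)
    out.append(cv2.resize(im,(400,int(im.shape[0]*400/im.shape[1]))))
h=max(o.shape[0] for o in out)
cv2.imwrite('pics/m1.png',np.hstack([np.pad(o,((0,h-o.shape[0]),(0,0),(0,0))) for o in out]))
E
```

```text
clock: 1.9
eef_pos: [0.5402, 0.1712, 0.1719]
tcp_rot: [-0.0, 0.115, 0.993, 0.0]
contact_force: [0.4, 0.5, 0.4]
finger_gap: 0.0003
gripper_force: 0.0
(array([-1.6, -2.6, 74.9]), np.float64(0.1)) <class 'numpy.ndarray'> [-0.006 -0.006 -0.017 -0.002  0.001 -0.002]
```

View pics/m1.png

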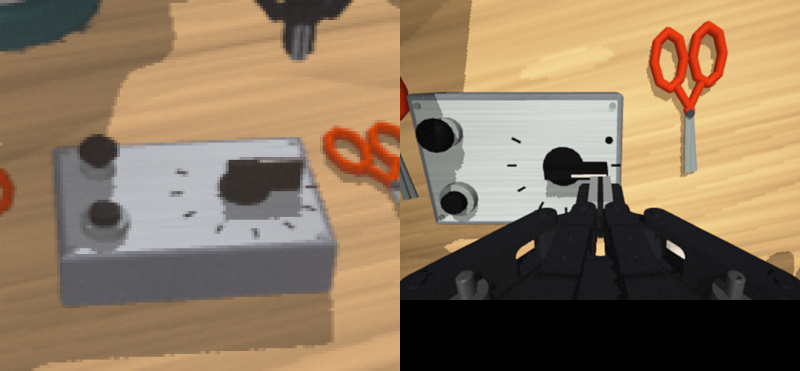

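Left half: the shut finger's tip is at about (300,57), which is scene pixel (305,140), clear above the pointer. Right half (wrist): the tip is beside the pointer and the box below is clear. I check how far the tip really reaches below the TCP.

```bash
python3 - <<'E'
from h import *
c=np.load('scene1.npz')
for z in(.172,.153,.140):print(z,proj(c,np.array([[.5402,.1712,z]])))
E
python3 -m crank '[{"slide":[-0.001,-0.002,0.015],"spin":0},{"slide":[-0.002,-0.003,0.035],"spin":0},{"slide":[-0.002,-0.003,0.055],"spin":0},{"slide":[-0.002,-0.003,0.07],"spin":0},{"slide":[-0.002,-0.003,0.075],"spin":0},{"slide":[-0.002,-0.003,0.075],"spin":0}]'
python3 -c "
from h import *
for a in [(30,14),(30,3),(38,0),(45,0),(50,0)]: print(a,rel(*push(*a,.097)))"
```

```text
0.172 [[302.7682876  145.17482319]]
0.153 [[302.16499084 151.08238554]]
0.14 [[301.7592248  155.05570067]]
clock: 2.6
eef_pos: [0.5415, 0.1671, 0.096]
tcp_rot: [-0.0, 0.115, 0.993, -0.0]
contact_force: [0.3, -0.4, 0.3]
finger_gap: -0.0
gripper_force: 0.0
(30, 14) (array([ 0.7,  1.1, -1. ]), np.float64(-0.0))
(30, 3) (array([-10.3,   1.2,  -1. ]), np.float64(-0.0))
(38, 0) (array([-19.7,   3.1,  -1. ]), np.float64(8.0))
(45, 0) (array([-25.5,   4. ,  -1. ]), np.float64(15.0))
(50, 0) (array([-29.7,   4.3,  -1.1]), np.float64(20.0))
```

The tip showed about 11 px higher than predicted, so I look again at the lowered pose.

Run:
```python
from h import *
from bench import *
import cv2
out=[]
for n in('scene','wrist'):
    c=capture(n);np.savez(n+'2.npz',**c)
    x,y={'scene':(240,110),'wrist':(170,150)}[n]
    im=cv2.resize(c['pixels'][y:y+110,x:x+100] if n=='scene' else c['pixels'][y:y+220,x:x+200],(400,440),interpolation=3)
    X=np.array([[.5415,.1671,.096],[.5415,.1671,.077]]);print(n,proj(c,X))
    out.append(im)
cv2.imwrite('pics/m2.png',np.hstack(out))
```

```text
scene [[299.28399967 168.61486909]
 [298.73735975 174.0720951 ]]
wrist [[256.75197086 225.87522829]
 [256.68389815 214.56495417]]
```

View pics/m2.png

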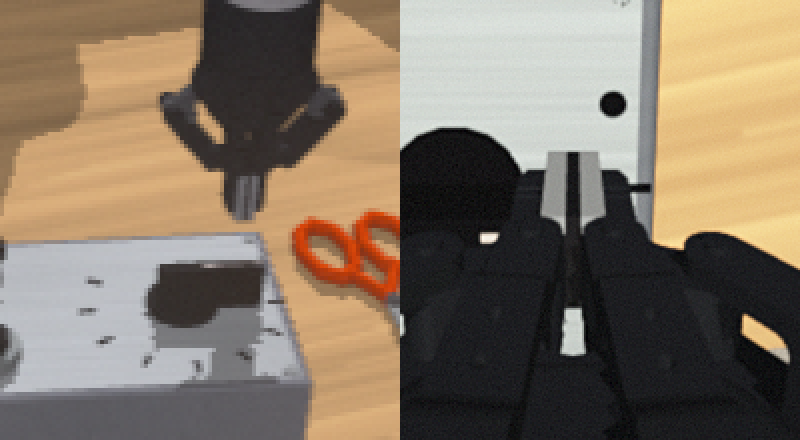

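Run:
```python
from h import *
from scipy.optimize import least_squares
S=np.load('scene2.npz');W=np.load('wrist2.npz')
f=lambda X:np.r_[(proj(S,X[None])-[300.4,164.5])[0],(proj(W,X[None])-[256.2,225.7])[0]]
r=least_squares(f,[.54,.167,.08]);print(r.x,r.fun)
q=push(30,0,0)
t=np.radians(ps+90);u=np.array([np.cos(t),np.sin(t)])
for nm,k in(('tail',-18),('axis',0),('tip',56)):
    X=np.r_[ax[:2]+k*u/1000,.095][None];print(nm,proj(S,X),(proj(S,X)-[240,110])*4,proj(W,X),(proj(W,X)-[170,150])*2+[400,0])
print(-W['R'].T@W['t'], -S['R'].T@S['t'])
```

```text
[0.53682951 0.16798808 0.10682383] [-1.18393666 -0.00137602  0.23501429  0.04761037]
tail [[279.16127305 176.28515603]] [[156.64509222 265.14062411]] [[160.10802298 269.18484312]] [[380.21604596 238.36968624]]
axis [[285.61722891 175.97528494]] [[182.46891565 263.90113977]] [[188.21784291 269.16182259]] [[436.43568583 238.32364517]]
tip [[305.58040458 175.01709826]] [[262.32161832 260.06839306]] [[275.67505118 269.09019952]] [[611.35010235 238.18039905]]
[0.47305828 0.18281133 0.25870613] [ 1.42247673 -0.28419619  0.78542705]
```

The wrist and scene views agree: the shut tip is at z≈0.107–0.12 while the TCP reads 0.096, well short of the nominal overhang. I go down another 12 mm, which is safe even at nominal, and re-measure.

```bash
python3 -m crank '[{"slide":[0,0,0.004],"spin":0},{"slide":[0,0,0.008],"spin":0},{"slide":[0,0,0.012],"spin":0},{"slide":[0,0,0.012],"spin":0},{"slide":[0,0,0.012],"spin":0}]'
python3 - <<'E'
from h import *
from bench import *
import cv2
out=[]
for n in('scene','wrist'):
    c=capture(n);np.savez(n+'3.npz',**c)
    x,y={'scene':(260,130),'wrist':(190,180)}[n]
    k={'scene':60,'wrist':120}[n]
    out.append(cv2.resize(c['pixels'][y:y+k,x:x+k],(400,400),interpolation=3))
cv2.imwrite('pics/m3.png',np.hstack(out))
E
```

```text
clock: 3.2
eef_pos: [0.5417, 0.1672, 0.0845]
tcp_rot: [-0.0, 0.115, 0.993, -0.0]
contact_force: [-0.2, 0.5, -0.4]
finger_gap: 0.0001
gripper_force: 0.0
```

View pics/m3.png

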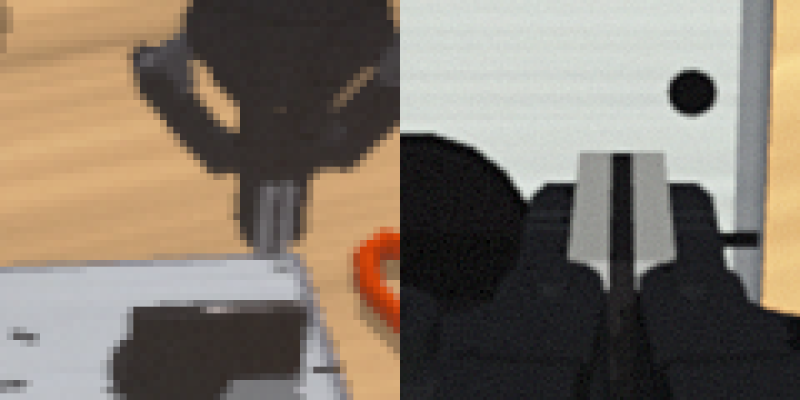

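Left: the tip is at (270,252), scene pixel (300.5,167.8). That is lower by just the commanded 12 mm but still about 0.10 m up, level with the pointer's top. I go lower in small steps, watching the force.

```bash
python3 -m crank '[{"slide":[0,0,0.003],"spin":0},{"slide":[0,0,0.006],"spin":0},{"slide":[0,0,0.008],"spin":0},{"slide":[0,0,0.008],"spin":0}]' | grep -E "pos|force"
python3 -m crank '[{"slide":[0,0,0.002],"spin":0},{"slide":[0,0,0.004],"spin":0},{"slide":[0,0,0.004],"spin":0}]'| grep -E "pos|force"
python3 - <<'E'
from h import *
from bench import *
c=capture('scene');g=c['pixels'].astype(int).sum(2)//3
print(g[158:184,296:305])
o=observe()['eef_pos']
for z in(.06,.07,.08,.09,.1):print(z,proj(c,np.array([[o[0]+.005,o[1],z]])))
E
```

```text
eef_pos: [0.5415, 0.1671, 0.0761]
contact_force: [-0.4, 0.6, -1.0]
gripper_force: 0.0
eef_pos: [0.5416, 0.1671, 0.0723]
contact_force: [-0.4, 0.2, -0.9]
gripper_force: 0.0
[[ 50  48  49  51  51  47  46  50  49]
 [ 49  48  49  48  48  47  46  51  50]
 [ 49  50  49  53  50  45  52  52  51]
 [ 50  50  61  76  74  67  84  81  49]
 [ 48  48  70  99  96  68  94  98  59]
 [ 48  53  77 108  97  74 102  95  50]
 [ 51  51  78 108  94  72 101  94  48]
 [ 49  55  81 109  96  80 105  83  53]
 [ 49  55  83 106  82  81 107  82  63]
 [ 52  56  85 106  82  81 107  82  59]
 [ 55  59  88 105  83  85 102  69  63]
 [103  66  91 102  71  85 103  78  83]
 [150 121 101 100  73  86 126 153 152]
 [190 165 107 103  76  97 140 175 165]
 [196 185 163 160 156 173 198 196 176]
 [196 195 195 195 194 194 194 193 183]
 [191 190 189 189 190 189 191 190 172]
 [ 98  97  97  93  85  85  83  84  84]
 [ 84  83  83  85  77  61  61  62  60]
 [ 45  48  49  46  45  46  47  47  46]
 [ 44  46  46  47  45  45  46  47  46]
 [ 46  45  46  44  47  45  46  47  46]
 [ 46  46  47  45  47  45  46  46  45]
 [ 46  46  46  44  46  46  45  44  47]
 [ 46  48  47  45  46  47  47  47  43]
 [ 47  47  47  49  45  48  46  45  46]]
0.06 [[299.00467411 179.88190199]]
0.07 [[299.29079934 177.06907909]]
0.08 [[299.57988445 174.22715837]]
0.09 [[299.87197561 171.35568596]]
0.1 [[300.16711996 168.45419852]]
```

No contact, although a nominal overhang would already have hit the box. The tip is at z≈0.09, so I go about 12 mm more in checked steps.

```bash
python3 -m crank '[{"slide":[0,0,0.002],"spin":0},{"slide":[0,0,0.004],"spin":0},{"slide":[0,0,0.004],"spin":0}]' | grep -E "pos|t_force"
python3 -m crank '[{"slide":[0,0,0.002],"spin":0},{"slide":[0,0,0.004],"spin":0},{"slide":[0,0,0.004],"spin":0}]'| grep -E "pos|t_force"
python3 -m crank '[{"slide":[0,0,0.002],"spin":0},{"slide":[0,0,0.004],"spin":0},{"slide":[0,0,0.004],"spin":0}]'| grep -E "pos|t_force"
python3 - <<'E'
from h import *
from bench import *
import cv2
out=[]
for n in('scene','wrist','top'):
    c=capture(n);np.savez(n+'4.npz',**c)
    x,y,k={'scene':(265,140,55),'wrist':(170,170,180),'top':(190,160,90)}[n]
    out.append(cv2.resize(c['pixels'][y:y+k,x:x+k],(266,266),interpolation=3))
cv2.imwrite('pics/m4.png',np.hstack(out))
E
```

```text
eef_pos: [0.5416, 0.1671, 0.0682]
contact_force: [-0.2, -0.5, -0.3]
eef_pos: [0.5416, 0.1671, 0.0642]
contact_force: [-0.4, 0.5, -0.3]
eef_pos: [0.5416, 0.1671, 0.0603]
contact_force: [0.4, 0.1, -0.2]
```

View pics/m4.png

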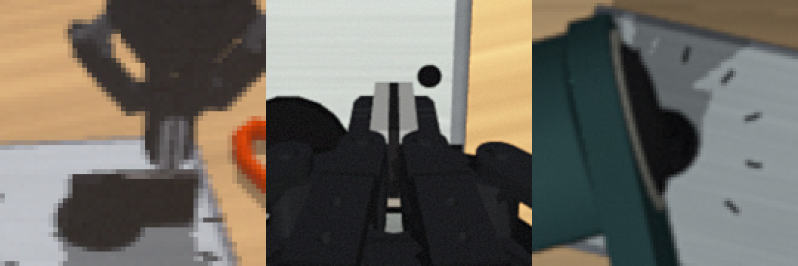

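Left: the tip is at about (170,168), just meeting the pointer's top edge from behind, so z≈0.077. The engagement is about 18 mm. Now I work out the arc for the first click.

```bash
cat >> h.py <<'E'
def arc(pts,z,r=45):
    for a in pts: v,w=rel(*push(*a,z,r));print(a,v[:2]/1000,w)
E
python3 -c "
from h import *
arc([(30,8),(30,3),(30,0),(34,0),(38,0),(42,0),(46,0),(50,0)],.06)"
```

```text
(30, 8) [-0.0051  0.001 ] 0.0
(30, 3) [-0.0101  0.001 ] 0.0
(30, 0) [-0.0131  0.001 ] 0.0
(34, 0) [-0.0163  0.0021] 4.0
(38, 0) [-0.0196  0.0029] 8.0
(42, 0) [-0.0229  0.0035] 12.0
(46, 0) [-0.0262  0.0039] 16.0
(50, 0) [-0.0295  0.0041] 20.0
```

```bash
python3 -m crank '[{"slide":[-0.005,0.001,0],"spin":0},{"slide":[-0.010,0.001,0],"spin":0},{"slide":[-0.013,0.001,0],"spin":0},{"slide":[-0.016,0.002,0],"spin":4},{"slide":[-0.016,0.002,0],"spin":4}]' | grep -E "pos|t_force"
python3 -m crank '[{"slide":[-0.003,0.002,0],"spin":4}, {"slide":[-0.003,0.002,0],"spin":4}]'| grep -E "pos|t_force"
python3 -c "
from h import *
arc([(38,0),(42,0),(46,0),(50,0),(54,0)],.06)
t=np.radians(ps+90);print('push dir',np.sin(t),-np.cos(t))"
```

```text
eef_pos: [0.5581, 0.1655, 0.0606]
contact_force: [-1.5, 0.4, 1.7]
eef_pos: [0.5613, 0.1664, 0.0604]
contact_force: [-2.4, -0.4, -0.6]
(38, 0) [-0.0004 -0.0008] 0.0
(42, 0) [-0.0036  0.0003] 4.0
(46, 0) [-0.0069  0.0012] 8.0
(50, 0) [-0.0102  0.0018] 12.0
(54, 0) [-0.0135  0.0022] 16.0
push dir 0.9734325614572499 -0.22897390308674379
```

Contact is made with gentle resistance (about 2.4 N). I go on to pass half-way (45°).

```bash
python3 -m crank '[{"slide":[-0.003,0,0],"spin":4},{"slide":[-0.006,0.001,0],"spin":8}]' | grep -E "pos|t_force"
python3 -m crank '[{"slide":[-0.003,0.001,0],"spin":4},{"slide":[-0.003,0.001,0],"spin":4}]'| grep -E "pos|t_force"
python3 -c "
from h import *
arc([(54,0),(58,0),(62,0),(66,0),(70,0),(74,0),(78,0),(80,0)],.06)"
```

```text
eef_pos: [0.5671, 0.1652, 0.0605]
contact_force: [-0.7, -0.4, -0.6]
eef_pos: [0.5705, 0.1645, 0.0606]
contact_force: [0.3, -0.1, -0.3]
(54, 0) [-0.004   0.0015] 4.1
(58, 0) [-0.0073  0.0023] 8.1
(62, 0) [-0.0106  0.0029] 12.1
(66, 0) [-0.0139  0.0033] 16.1
(70, 0) [-0.0173  0.0035] 20.1
(74, 0) [-0.0206  0.0034] 24.1
(78, 0) [-0.024   0.0031] 28.1
(80, 0) [-0.0256  0.0028] 30.1
```

The force dropped at about 47°, so it has snapped to mark 2. Next click.

```bash
python3 -m crank '[{"slide":[-0.004,0.0015,0],"spin":4},{"slide":[-0.0075,0.0025,0],"spin":8},{"slide":[-0.0105,0.003,0],"spin":12},{"slide":[-0.014,0.0035,0],"spin":16},{"slide":[-0.0155,0.0035,0],"spin":18}]' | grep -E "pos|t_force"
python3 -m crank '[{"slide":[-0.0025,0.001,0],"spin":3},{"slide":[-0.005,0.0015,0],"spin":6}]'| grep -E "pos|t_force"
python3 -m crank '[{"slide":[-0.0015,0.0005,0],"spin":2},{"slide":[-0.0025,0.0008,0],"spin":3}]'| grep -E "pos|t_force"
python3 -c "
from h import *
arc([(78,0),(84,0),(88,0),(92,0),(96,0),(100,0),(104,0),(108,0)],.06)"
```

```text
eef_pos: [0.5851, 0.1592, 0.0606]
contact_force: [-1.0, 2.9, 0.5]
eef_pos: [0.5894, 0.1563, 0.0606]
contact_force: [0.0, 2.2, 0.3]
eef_pos: [0.5915, 0.1544, 0.0606]
contact_force: [0.1, -0.2, -0.3]
(78, 0) [-0.0007  0.0005] 1.1
(84, 0) [-0.0056  0.0019] 7.1
(88, 0) [-0.0089  0.0026] 11.1
(92, 0) [-0.0122  0.003 ] 15.1
(96, 0) [-0.0155  0.0032] 19.1
(100, 0) [-0.0189  0.0032] 23.1
(104, 0) [-0.0222  0.003 ] 27.1
(108, 0) [-0.0256  0.0025] 31.1
```

Snapped to mark 3. I do the next click towards 107°, with fine steps at the end.

```bash
python3 -m crank '[{"slide":[-0.003,0.001,0],"spin":4},{"slide":[-0.006,0.002,0],"spin":7.5},{"slide":[-0.009,0.0025,0],"spin":11},{"slide":[-0.012,0.003,0],"spin":15},{"slide":[-0.0155,0.003,0],"spin":19},{"slide":[-0.019,0.003,0],"spin":23},{"slide":[-0.019,0.003,0],"spin":23}]' | grep -E "pos|t_force"
python3 -m crank '[{"slide":[-0.0025,0.001,0],"spin":3},{"slide":[-0.005,0.0015,0],"spin":6}]'| grep -E "pos|t_force"
python3 -m crank '[{"slide":[-0.0015,0.0005,0],"spin":2},{"slide":[-0.0015,0.0005,0],"spin":2}]'| grep -E "pos|t_force"
python3 -c "
from h import *
arc([(108,0),(112,0),(116,0),(120,0),(124,0),(128,0),(132,0),(136,0),(138,0)],.06)"
```

```text
eef_pos: [0.6035, 0.1392, 0.0606]
contact_force: [0.4, -0.2, -0.0]
eef_pos: [0.6055, 0.1348, 0.0606]
contact_force: [1.0, -0.4, 0.8]
eef_pos: [0.6061, 0.1331, 0.0606]
contact_force: [-0.1, -0.4, -0.3]
(108, 0) [0.0004 0.0003] 0.2
(112, 0) [-0.0028  0.0013] 4.2
(116, 0) [-0.0061  0.0022] 8.2
(120, 0) [-0.0094  0.0028] 12.2
(124, 0) [-0.0127  0.0032] 16.2
(128, 0) [-0.0161  0.0033] 20.2
(132, 0) [-0.0194  0.0032] 24.2
(136, 0) [-0.0228  0.0029] 28.2
(138, 0) [-0.0244  0.0027] 30.2
```

The snap is not obvious this time, so I check which mark the pointer is on with image code.

```bash
cat > mark.py <<'E'
from h import *
from bench import capture
import cv2
for n in('scene','top'):
    c=capture(n);np.savez(n+'m.npz',**c);g=c['pixels'].max(2).astype(float)
    for sel in range(0,241,15):
        a=np.radians(120-sel);P=[[r*np.cos(a),55+r*np.sin(a),z] for r in range(32,55,4) for z in(68,75,82,89)]
        uv=proj(c,st(p,P)).round().astype(int);v=g[uv[:,1],uv[:,0]]
        print(n,sel,'dark',round((v<75).mean(),2))
E
python3 mark.py
```

```text
scene 0 dark 0.88
scene 15 dark 0.96
scene 30 dark 0.79
scene 45 dark 0.71
scene 60 dark 0.54
scene 75 dark 0.5
scene 90 dark 0.25
scene 105 dark 0.54
scene 120 dark 0.83
scene 135 dark 0.67
scene 150 dark 0.58
scene 165 dark 0.29
scene 180 dark 0.0
scene 195 dark 0.0
scene 210 dark 0.0
scene 225 dark 0.0
scene 240 dark 0.0
top 0 dark 0.33
top 15 dark 0.46
top 30 dark 0.42
top 45 dark 1.0
top 60 dark 1.0
top 75 dark 1.0
top 90 dark 1.0
top 105 dark 1.0
top 120 dark 1.0
top 135 dark 1.0
top 150 dark 1.0
top 165 dark 1.0
top 180 dark 1.0
top 195 dark 1.0
top 210 dark 1.0
top 225 dark 1.0
top 240 dark 0.96
```

Run:
```python
import numpy as np,cv2
c=np.load('scenem.npz')['pixels'][150:215,245:325]
cv2.imwrite('pics/m5.png',cv2.resize(c,None,fx=9,fy=9,interpolation=3))
```

```text
(no output)
```

View pics/m5.png

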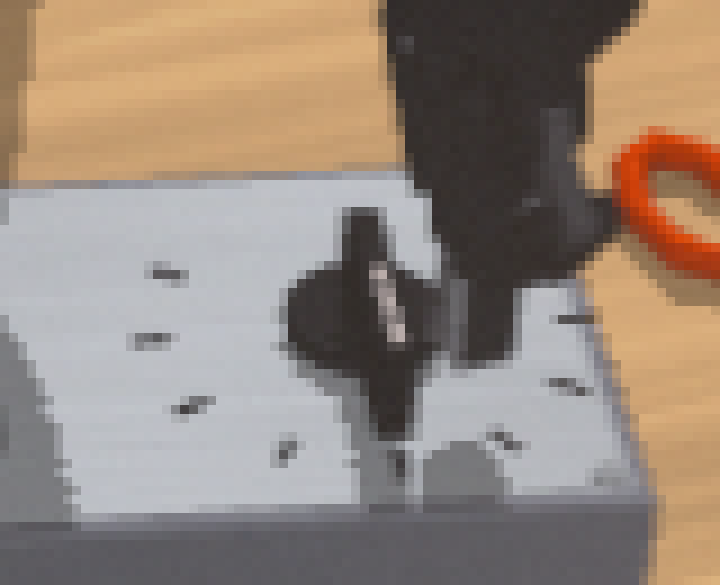

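The pointer points at the tick at (400,462), the fourth clockwise, with the fingertip trailing on its right at (490,355). It is on mark 4, as intended. Two more clicks.

```bash
python3 -m crank '[{"slide":[-0.003,0.001,0],"spin":4},{"slide":[-0.006,0.002,0],"spin":8},{"slide":[-0.0095,0.003,0],"spin":12},{"slide":[-0.0125,0.003,0],"spin":16},{"slide":[-0.016,0.0033,0],"spin":20},{"slide":[-0.016,0.0033,0],"spin":20}]' | grep -E "pos|t_force"
python3 -m crank '[{"slide":[-0.0025,0.001,0],"spin":3},{"slide":[-0.004,0.0015,0],"spin":5}]'| grep -E "pos|t_force"
python3 -m crank '[{"slide":[-0.0017,0.0005,0],"spin":2},{"slide":[-0.0034,0.001,0],"spin":4},{"slide":[-0.0034,0.001,0],"spin":4}]'| grep -E "pos|t_force"
python3 mark.py | grep scene
python3 -c "
from h import *
arc([(138,0),(142,0),(146,0),(150,0),(154,0),(158,0),(162,0),(166,0),(168,0)],.06)"
```

```text
eef_pos: [0.6091, 0.1171, 0.0606]
contact_force: [0.5, 0.1, -1.1]
eef_pos: [0.609, 0.113, 0.0606]
contact_force: [0.1, 1.4, -0.1]
eef_pos: [0.6083, 0.1093, 0.0606]
contact_force: [0.3, 0.3, 0.7]
scene 0 dark 0.29
scene 15 dark 0.0
scene 30 dark 0.0
scene 45 dark 0.0
scene 60 dark 0.0
scene 75 dark 0.0
scene 90 dark 0.04
scene 105 dark 0.42
scene 120 dark 0.67
scene 135 dark 0.75
scene 150 dark 0.83
scene 165 dark 0.38
scene 180 dark 0.0
scene 195 dark 0.0
scene 210 dark 0.0
scene 225 dark 0.0
scene 240 dark 0.0
(138, 0) [-0.0008  0.0003] 1.2
(142, 0) [-0.004   0.0013] 5.2
(146, 0) [-0.0072  0.0021] 9.2
(150, 0) [-0.0105  0.0027] 13.2
(154, 0) [-0.0139  0.003 ] 17.2
(158, 0) [-0.0172  0.0031] 21.2
(162, 0) [-0.0206  0.0029] 25.2
(166, 0) [-0.0239  0.0026] 29.2
(168, 0) [-0.0256  0.0023] 31.2
```

Peak darkness is at 150°, mark 5, with the finger dark behind it. Last click, slower near the end.

```bash
python3 -m crank '[{"slide":[-0.004,0.0013,0],"spin":5},{"slide":[-0.007,0.002,0],"spin":9},{"slide":[-0.0105,0.0027,0],"spin":13},{"slide":[-0.014,0.003,0],"spin":17},{"slide":[-0.0155,0.003,0],"spin":19},{"slide":[-0.017,0.003,0],"spin":21},{"slide":[-0.017,0.003,0],"spin":21}]' | grep -E "pos|t_force"
python3 -m crank '[{"slide":[-0.0015,0.0005,0],"spin":2},{"slide":[-0.003,0.001,0],"spin":4},{"slide":[-0.003,0.001,0],"spin":4}]'| grep -E "pos|t_force"
python3 -m crank '[{"slide":[-0.001,0.0003,0],"spin":1},{"slide":[-0.002,0.0007,0],"spin":2.5},{"slide":[-0.002,0.0007,0],"spin":2.5}]'| grep -E "pos|t_force"
python3 mark.py | grep -E "scene 1[0-9]|scene 2"
python3 -c "
from h import *
arc([(164,0),(168,0),(170,0)],.06)"
```

```text
eef_pos: [0.6025, 0.0932, 0.0606]
contact_force: [-0.2, 0.7, 0.1]
eef_pos: [0.6007, 0.0905, 0.0606]
contact_force: [0.0, 0.2, 0.5]
eef_pos: [0.5994, 0.0887, 0.0606]
contact_force: [-0.2, -0.6, -0.1]
scene 15 dark 0.0
scene 105 dark 0.5
scene 120 dark 0.67
scene 135 dark 0.0
scene 150 dark 0.79
scene 165 dark 1.0
scene 180 dark 0.42
scene 195 dark 0.17
scene 210 dark 0.17
scene 225 dark 0.38
scene 240 dark 0.71
(164, 0) [0.0002 0.0001] -0.5
(168, 0) [-0.003   0.0012] 3.5
(170, 0) [-0.0046  0.0017] 5.5
```

Ambiguous because the finger now overlaps the view. Going on to 170° is harmless either way, since the pointer would rest at 180°.

```bash
python3 -m crank '[{"slide":[-0.0015,0.0006,0],"spin":2},{"slide":[-0.003,0.0012,0],"spin":3.5},{"slide":[-0.0045,0.0017,0],"spin":5.5},{"slide":[-0.0045,0.0017,0],"spin":5.5}]' | grep -E "pos|t_force"
python3 -c "
from h import *
arc([(170,5),(170,12),(165,12)],.06)"
```

```text
eef_pos: [0.5965, 0.0848, 0.0606]
contact_force: [0.2, 0.2, -0.0]
(170, 5) [ 0.005  -0.0001] -0.0
(170, 12) [ 0.012  -0.0001] -0.0
(165, 12) [ 0.0158 -0.0028] -5.0
```

Back off 12 mm, rise, then go towards the start button.

```bash
python3 -m crank '[{"slide":[0.005,0,0],"spin":0},{"slide":[0.012,0,0],"spin":0},{"slide":[0.012,0,-0.01],"spin":0},{"slide":[0.012,0,-0.03],"spin":0},{"slide":[0.012,0,-0.06],"spin":0},{"slide":[0.012,0,-0.09],"spin":0},{"slide":[0.012,0,-0.1],"spin":0}]'
python3 mark.py | grep -E "scene"
python3 - <<'E'
from h import *
b=st(p,[45,-85,82])[0]
print(b,rel([b[0],b[1],.16],np.degrees(p[3])+90), rel([b[0],b[1],.16],45))
import cv2
c=np.load('scenem.npz')['pixels'][140:215,210:325]
cv2.imwrite('pics/m6.png',cv2.resize(c,None,fx=6.5,fy=6.5,interpolation=3))
E
```

```text
clock: 12.0
eef_pos: [0.6084, 0.0905, 0.1649]
tcp_rot: [0.0, 0.973, 0.232, 0.002]
contact_force: [0.0, -0.3, 0.5]
finger_gap: 0.0002
gripper_force: 0.0
scene 0 dark 0.0
scene 15 dark 0.0
scene 30 dark 0.0
scene 45 dark 0.0
scene 60 dark 0.0
scene 75 dark 0.0
scene 90 dark 0.17
scene 105 dark 0.5
scene 120 dark 0.67
scene 135 dark 0.67
scene 150 dark 0.62
scene 165 dark 0.92
scene 180 dark 1.0
scene 195 dark 0.5
scene 210 dark 0.21
scene 225 dark 0.04
scene 240 dark 0.0
[ 0.57273179 -0.02915238  0.081406  ] (array([-85.4,  90.9,   2.5]), np.float64(-50.0)) (array([-85.4,  90.9,   2.5]), np.float64(-18.2))
```

View pics/m6.png

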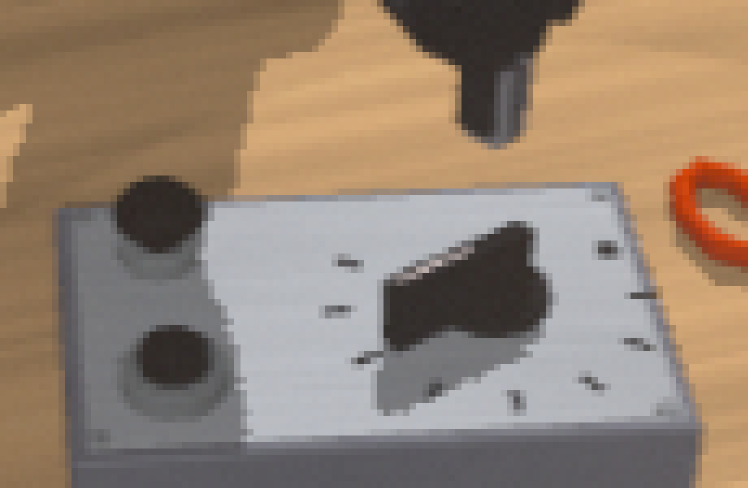

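The pointer lies on the tick at (370,357), the sixth, with ticks 7 and 8 at (336,308) and (348,262). The start cap is at (175,352). I move over it and lower.

```bash
python3 -m crank '[{"slide":[-0.014,0.015,0],"spin":0},{"slide":[-0.038,0.041,0],"spin":0},{"slide":[-0.062,0.066,0],"spin":0},{"slide":[-0.08,0.085,0],"spin":0},{"slide":[-0.0854,0.091,0.005],"spin":0},{"slide":[-0.0854,0.091,0.02],"spin":0},{"slide":[-0.0854,0.091,0.04],"spin":0},{"slide":[-0.0854,0.091,0.055],"spin":0},{"slide":[-0.0854,0.091,0.06],"spin":0},{"slide":[-0.0854,0.091,0.06],"spin":0}]' | grep -E "clock|pos|t_force"
python3 -c "
from h import *
b=st(p,[45,-85,82])[0];print(rel([b[0],b[1],.075],27))
from bench import observe,capture
c=capture('wrist');print(proj(c,b[None]));np.savez('wb.npz',**c)
g=c['pixels'].max(2);print((g[140:300:8,180:340:6]//10))"
```

```text
clock: 13.1
eef_pos: [0.5717, -0.0287, 0.0993]
contact_force: [0.2, 0.5, 0.7]
(array([ 0.8,  0.9, 24.3]), np.float64(-0.2))
[[257.02455319 214.04372637]]
[[24 23 24 24 24 24 24 24 24 24 24 24 24 24 11 12 11 14 20 19 19 19 20 21
  21 21 21]
 [24 24 24 23 24 24 24 24 24 24 24 24 18 18 19 18 11 11 10 20 20 20 19 20
  20 21 21]
 [24 24 24 24 24 24 24 24 24 24 24 18 19 18 18 18 19 11 11 11 11 20 20 20
  19 19 20]
 [24 24 24 23 24 24 24 24 24 24 18 18 17 18 18 18 18 18 19 11 11 10 20 19
  20 20 19]
 [24 24 24 24 23 24 24 24 23 18 18 18 18 18 18 18 18 18 18 19 13 11 11  9
  20 20 20]
 [24 24 24 24 24 24 23 21 18 17  8 13 13 14 14 12 15 18 17 18 18 19 11 12
  10 20 21]
 [24 23 24 24 24 24 18 17 18 13 13 13 13 12 13 14 13 10 18 18 17 18 18 15
  12 12 18]
 [24 24 24 23 24 23 18 18 12 13 12  1  2  2  2  1 14 13 17 18 18 17 18 12
  19 11 12]
 [24 24 23 24 17 17 17 18 13 13  2  2  1  1  1  2  1 13 14 18 17 18 18 13
  13 11 21]
 [24 24 24 24 17 18 17 17 13 11  2  1  2  2  2  1  1 13 13 18 18 17 17 11
  11 20 19]
 [24 24 24 17 17 17 17 18 13 13  1  2  2  1  1  1  2 12 17 18 18 18 11 19
  21 21 21]
 [24 24 21 17 17 18 18 17 18 13 14 10 10  2 10  2 13 17 18 17 15 11 20 20
  21 22 22]
 [24 17 17 17 17 18 18 18 17  1  1 10  9  1 10  7  1 17 17 12 11 20 20 20
  20 19 20]
 [24 17 17 17 17 17 17 18  8  3  3 10  9  1 10  9  2  3 12 14 21 21 20 20
  20 20 20]
 [18 17 17 17 17 17 17 17  1  3  6 10  8  1 10 11  2  2 21 21 21 21 21 21
  21 20 20]
 [17 17 18 17 17 17 17 17  2  2  2  4 12  2 12  2  2  2 13 22 22 21 21 24
  25 25 25]
 [ 1  2  2  8 17 17 18  2  2  3  2  2  2  3  2  2  2  2  2 17 21 25 25  1
   2  1  3]
 [ 3  3  2  2  1  2  2  3  2  2  2  2  2  3  2  2  2  2  2  2  3  2  2  2
   2  3  1]
 [ 2  2  3  2  2  2  2  2  2  2  2  2  2  3  2  2  2  1  2  3  2  2  2  2
   2  2  2]
 [ 3  3  3  2  2  2  2  1  2  2  2  2  2  2  2  2  2  2  2  2  2  2  2  2
   2  2  2]]
```

The cap sits where predicted in the wrist view. I descend, slowly at the end.

```bash
python3 -m crank '[{"slide":[0.001,0.001,0.005],"spin":0},{"slide":[0.001,0.001,0.010],"spin":0},{"slide":[0.001,0.001,0.015],"spin":0},{"slide":[0.001,0.001,0.019],"spin":0},{"slide":[0.001,0.001,0.022],"spin":0},{"slide":[0.001,0.001,0.022],"spin":0}]' | grep -E "pos|t_force"
for i in 1 ; do python3 -m crank '[{"slide":[0,0,0.0015],"spin":0},{"slide":[0,0,0.003],"spin":0},{"slide":[0,0,0.003],"spin":0}]' | grep -E "pos|t_force"; done
python3 -m crank '[{"slide":[0,0,0.0015],"spin":0},{"slide":[0,0,0.003],"spin":0},{"slide":[0,0,0.003],"spin":0}]' | grep -E "pos|t_force"
```

```text
eef_pos: [0.5732, -0.0299, 0.0781]
contact_force: [-0.5, -0.3, 0.1]
eef_pos: [0.5734, -0.0298, 0.0755]
contact_force: [0.1, -0.9, -0.1]
eef_pos: [0.5733, -0.0298, 0.0723]
contact_force: [0.3, 0.4, -0.6]
```

```bash
python3 -m crank '[{"slide":[0,0,0.0015],"spin":0},{"slide":[0,0,0.003],"spin":0},{"slide":[0,0,0.003],"spin":0}]' | grep -E "pos|t_force"
python3 -m crank '[{"slide":[0,0,0.0015],"spin":0},{"slide":[0,0,0.003],"spin":0},{"slide":[0,0,0.003],"spin":0}]' | grep -E "pos|t_force"
python3 -m crank '[{"slide":[0,0,0.001],"spin":0},{"slide":[0,0,0.002],"spin":0},{"slide":[0,0,0.002],"spin":0}]' | grep -E "pos|t_force"
```

```text
eef_pos: [0.5733, -0.0298, 0.0693]
contact_force: [-0.0, 0.4, -0.1]
eef_pos: [0.5733, -0.0298, 0.0663]
contact_force: [0.3, 0.0, 0.1]
eef_pos: [0.5733, -0.0298, 0.0644]
contact_force: [0.2, -0.2, -0.5]
```

```bash
python3 -m crank '[{"slide":[0,0,0.001],"spin":0},{"slide":[0,0,0.002],"spin":0},{"slide":[0,0,0.002],"spin":0}]' | grep -E "pos|t_force"
python3 -m crank '[{"slide":[0,0,0.001],"spin":0},{"slide":[0,0,0.002],"spin":0},{"slide":[0,0,0.002],"spin":0}]' | grep -E "pos|t_force"
python3 -m crank '[{"slide":[0,0,0.001],"spin":0},{"slide":[0,0,0.002],"spin":0},{"slide":[0,0,0.002],"spin":0}]' | grep -E "pos|t_force"
```

```text
eef_pos: [0.5733, -0.0298, 0.0624]
contact_force: [0.2, 0.2, -0.1]
eef_pos: [0.5734, -0.0298, 0.0606]
contact_force: [-0.9, 0.2, 3.0]
eef_pos: [0.5734, -0.0298, 0.0586]
contact_force: [-0.5, 0.3, 3.0]
```

Contact at TCP z≈0.061. I press on in 1–2 mm steps to the bottom stop.

```bash
python3 -m crank '[{"slide":[0,0,0.001],"spin":0},{"slide":[0,0,0.002],"spin":0},{"slide":[0,0,0.002],"spin":0}]' | grep -E "pos|t_force"
python3 -m crank '[{"slide":[0,0,0.001],"spin":0},{"slide":[0,0,0.001],"spin":0}]' | grep -E "pos|t_force"
python3 -m crank '[{"slide":[0,0,0.0007],"spin":0},{"slide":[0,0,0.0007],"spin":0}]' | grep -E "pos|t_force"
```

```text
eef_pos: [0.5735, -0.0298, 0.0566]
contact_force: [-1.3, 1.1, 4.5]
eef_pos: [0.5735, -0.0298, 0.0562]
contact_force: [-3.8, -0.5, 10.8]
eef_pos: [0.5736, -0.0299, 0.0561]
contact_force: [-7.0, 0.6, 16.2]
```

It bottoms out: the force rises to 16 N with no more travel, after about 6 mm. I release straight up.

```bash
python3 -m crank '[{"slide":[0,0,-0.002],"spin":0},{"slide":[0,0,-0.005],"spin":0},{"slide":[0,0,-0.01],"spin":0},{"slide":[0,0,-0.02],"spin":0},{"slide":[0,0,-0.04],"spin":0},{"slide":[0,0,-0.07],"spin":0},{"slide":[0,0,-0.1],"spin":0},{"slide":[0,0,-0.13],"spin":0},{"slide":[0,0,-0.15],"spin":0},{"slide":[0,0,-0.155],"spin":0},{"slide":[0,0,-0.155],"spin":0},{"slide":[0,0,-0.155],"spin":0}]' 
python3 mark.py | grep -E "scene 1[0-9]{2}|scene 2"
python3 - <<'E'
import numpy as np,cv2
a=np.load('scenem.npz')['pixels'];b=np.load('scene0.npz')['pixels']
# station shift vs start: front edge patch
t=b[195:228,215:325];r=cv2.matchTemplate(a[190:233,210:330],t,5);print(cv2.minMaxLoc(r))
for n,(y0,y1,x0,x1) in dict(shears=(172,226,168,208),oil=(198,242,340,366),start=(188,206,228,246)).items():print(n,np.abs(a[y0:y1,x0:x1].astype(int)-b[y0:y1,x0:x1]).mean())
E
```

```text
clock: 18.05
eef_pos: [0.573, -0.0298, 0.2086]
tcp_rot: [-0.0, 0.973, 0.231, -0.001]
contact_force: [0.8, -1.0, 0.3]
finger_gap: 0.0
gripper_force: 0.0
scene 105 dark 0.5
scene 120 dark 0.67
scene 135 dark 0.67
scene 150 dark 0.62
scene 165 dark 0.92
scene 180 dark 1.0
scene 195 dark 0.5
scene 210 dark 0.21
scene 225 dark 0.04
scene 240 dark 0.0
(0.2903129458427429, 0.7463513612747192, (0, 0), (5, 5))
shears 21.665586419753087
oil 20.645104895104897
start 1.6965020576131686
```

The station has not shifted, the pointer is still on the sixth mark, and the start cap looks as it did at the start. I put the shears and oil picture differences down to the arm's moving shadow, since the gripper never came near them. Handing in.

```bash
python3 -c "
from bench import sign_off;print(sign_off())"
```

```text
the job is handed in; nothing more can be done
None
```

I pushed the selector from mark 1 to the sixth mark, then pressed the start button fully down and released it. I handed the job in at about 18 s with the arm clear; the sign-off returned no verdict.

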